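Turn and clamp a metal sample, then trigger the analyser

TASK

Turn the dark sample block so that its copper test face squarely faces the nose of the yellow analyser, standing upright and centred between the blue jaws, and slide the red-tabbed jaw up so that the block is held flush between both. Then squeeze the analyser's red trigger fully home, keep it there for about two seconds, and let it spring back. Leave the bottle, the metal holder and the carton where they are.

Things in the scene. Friction and masses are not known exactly. Their poses are not given: they have to be found in the camera images.
- seat (a point): Centre of the block's footprint when properly clamped, on top of the aluminium plate (12 mm above the table) that carries fixture and analyser as one fixed rig. z up; -x points to the analyser's nose, +y to the sliding jaw. The plate is flat and clear between the jaws.
- fixed_jaw_face (a point): Centre of the fixed blue jaw's clamping face, 25 mm from seat along seat's -y (the face looks to +y). That jaw is 50 mm long along x, 22 thick and rises 30 mm above the plate. Axes as seat.
- nose_end (a point): Centre of the flat end of the analyser's black nose, 86 mm from seat along -x; the nose is 44 wide, 38 high, 25 long, its end centre 66 mm above the table. Behind it (x -24 to -174 mm from here) is the yellow housing, 56 wide (80 over the clamp plates), top 92 mm above the table. Axes as seat.
- block_centre (a point): Centre of the loose sample block: dark grey metal, 50 x 50 mm in plan, 75 tall, about 0.45 kg. It stands on the plate between the open jaws, turned 50 to 127 degrees counter-clockwise (from above) from its proper heading, 12 to 18 mm off seat in +y. z up; the copper test face looks to -x. A white bar (10 x 46 mm) on top runs along the edge at the test face.
- test_face (a point): Centre of the block's copper-coloured face, axes as block_centre, 25 mm from it in -x. Properly clamped, its axes are parallel to seat's and it lies at x = -25, y = 0, z = +37.5 mm in seat's frame.
- jaw (a joint): Opening of the sliding blue jaw in m: 0 when it is 50 mm from the fixed jaw, just touching a squarely seated block; grows as it slides away along seat's +y, at most 0.05, starts 0.036 to 0.045. It stays where it is left. Sliding it takes about 3 N, plus the block's friction when it pushes the block (which then slides and squares up).
- jaw_tab (a point): Top centre of the upright red tab that moves the sliding jaw: a plate 40 mm along seat's x, 12 mm along seat's y, top 67 mm above the table, free on its outer (+y) side down to the plate. Its centre is 50 mm behind (+y) the jaw's face; the jaw is 50 long, 20 thick and rises 30 mm above the plate. Axes as seat; moves with the jaw.
- trigger (a joint): Angle of the sprung red trigger in rad: 0 released, 0.2 fully squeezed (stop). Pressed level with squeeze_point it takes about 4 N to start and 7.5 N to hold fully home. It springs back by itself; no latch.
- squeeze_point (a point): On the centre line of the analyser's fixed black pistol grip, 80 mm up from its root. The analyser is mounted upside down: the grip rises from it and leans 35 degrees from vertical, away from the nose. z runs up along the grip, x square to it towards the trigger (forward and up), y across. The grip is 28 mm deep (x -14 to 14), 32 wide. Trigger's outer face here: x = 36 mm released, 23 squeezed.
- grip_end (a point): Free upper end of the pistol grip, centre of its yellow end cap (30 x 34 mm), 32 mm from squeeze_point along z. Axes as squeeze_point.
- trigger_pad (a point): On the outer face of the red trigger, level with squeeze_point, 65 mm from the hinge, which is at the grip's root end; the free end is 17 mm farther up (39 mm from the grip's centre line when released). x points out of the face, z to the free end. The trigger is 24 wide, 7 thick, and parallel to the grip when fully squeezed. Moves with the trigger.
- bottle_mid (a point): Middle of a white plastic bottle with a blue cap, diameter 60, 150 mm tall, loose bystander.
- holder_mid (a point): Middle of a round aluminium sample holder, flange diameter 84, 35 mm high, loose bystander.
- carton_mid (a point): Middle of a low open cardboard carton 120 x 170 x 35 mm, loose bystander.
Things that resemble listed ones, but are neither listed nor needed, are in the scene too. What is meant by the part that bears block_centre is not purple, and is the larger of those in its own colour.

How it is judged:
On the way, in this order (a step that is already met when the one before it is completed fails the run):
1. the block stands upright on its seat, copper face to the nose, held between the closed jaws (value of joint jaw below 0.004 m and x of test_face in the frame of seat between -0.035 and -0.015 m and y of test_face in the frame of seat between -0.006 and 0.006 m and angle between the x axis of test_face and the x axis of seat, either way round below 0.09 rad and angle between test_face's own z axis and vertical below 0.06 rad and height (world z) of block_centre below 0.0535 m), for 0.2 s.
2. with the block so clamped, the trigger is squeezed fully home and kept there for at least a second (all of step 1 and value of joint trigger above 0.17 rad), for 1 s.
At the end, for the whole second after the job is handed in: The trigger is back at rest (below 0.03 rad); the jaw is closed to within 4 mm; the block stands upright (3 degrees) on the plate with its copper face towards the nose, square within 5 degrees, its test face within 10 mm along seat x and 6 mm along seat y of its proper place (all of step 1 and value of joint trigger below 0.03 rad); the robot touches nothing.
It fails at once if the bottle is shifted or knocked over (more than 25 mm) (distance of bottle_mid from where it was at the start of the episode above 0.025 m).
It fails at once if the holder is shifted or knocked over (more than 25 mm) (distance of holder_mid from where it was at the start of the episode above 0.025 m).
It fails at once if the carton is shifted or knocked over (more than 25 mm) (distance of carton_mid from where it was at the start of the episode above 0.025 m).
It also fails if it takes over 64 s, if anything falls off the work surface, if the arm or the gripper's body presses on something with over 40 N, if the wrist force passes 120 N, or if a joint passes its speed limit or range.

ROBOT

A 6-joint arm with a two-finger parallel gripper is mounted at the origin on the work surface. World frame = base frame: x ahead of the robot, y to its left, z up, the work surface at z = 0. Lengths are in m, angles in rad, forces in N, time in s.
With the tool pointing down it reaches from about 0.35 to 0.85 m from the base axis. Payload 8.1 kg.
Tool frame: the origin (TCP) lies midway between the tips of the shut fingers; the grasp point (between the pads) lies 19 mm behind it (robot.grip_point_offset is the distance from the TCP to the grasp point, in m); z points along the fingers, y is the line along which they close (so a half turn about z gives the same grasp; the last joint's range is limited). The gripper opens to 93 mm and grips with 3 to 60 N. Pads are 15 mm wide; open, the fingers measure 128 mm over their backs; the gripper's body (75 mm by 188 mm) begins 65 mm behind the grasp point.
Start: joints at [-1.346, 0.13, 1.488, -0, 1.523, -0.085], TCP at [0.183, -0.571, 0.219] pointing down, gripper open.
Joint ranges: [-2.96, 2.96], [-0.89, 2.26], [0.02, 2.5], [-1.34, 4.48], [0, 2.73], [-2.66, 2.66]. Speed limits (rad/s): [2.39, 2.39, 2.79, 3.14, 3.14, 3.14].

INTERFACE

Orientations are given as a rotation vector (axis times angle).
In Python, from plant import robot, read_camera, job gives the robot as it stands.
- The arm moves only by the shell command python3 -m inch 'ROWS' [FORCE]. ROWS is JSON, one flat list of numbers, 5 for each row, row after row: the shift along the world's x, y, z in mm, then the turn about the world's z in degrees, then the opening in per cent of the stroke, from 0 (shut) to 100 (fully open). In form: [dx, dy, dz, yaw, hand, dx, dy, dz, yaw, hand, ...]. A call has 1 to 10 rows; each row is the pose to reach, as a shift and turn from the pose commanded when the call began; what a row does not reach only later rows make up. A row lasts 1/12 s, in which the tool goes at most 41.7 mm and 7.16 degrees, less where a joint would pass 70% of its speed; a pose out of reach is approached as far as the arm can. A call with a gripper value outside its range is refused whole. The fingers move at their own pace and stop on an object; FORCE is the grip in N (left out, the last holds). Time passes only in rows, so rows that repeat a pose let the fingers close. It gives the time, the measured TCP pose, the force, the opening and the grip force at its end, in the units of the state.
- robot.read_state(): the state, without advancing time (a new reading comes with each control period).
- read_camera(name): name is "scene" or "top" or "wrist"; returns a dict with "image" (384x512x3 uint8, blue, green, red), "K" (3x3 intrinsics, pixels), "extrinsics" (4x4, takes a point from world to camera coordinates); the wrist camera has in their place "mount" (4x4, takes a point from camera to tool coordinates, whose origin is the TCP and whose axes are the flange's). Camera axes: x right, y down, z forward; pixel columns grow to the right and rows downward; lengths in m; the calibration is good to about 2 mm. A picture is of the moment at which its call begins: read the wrist's pose just before it. There is no depth.
- job.close_job(): hands the job in; it is judged then, once.
The state is a dict: "t": time; "q": joint angles; "dq": joint speeds; "joint_torque": joint torques, N m; "tool_pos": TCP position; "orientation": TCP orientation; "force": force on the tool from outside, world axes, zero at the start; "wrist_torque": the same for the moment, N m; "opening": finger opening in m; "gripper_force": force on a finger pad.
Only numpy, scipy, OpenCV 4.12 (cv2) and the standard library are available. Lean on these libraries where they do the work, as an engineer would, in place of code of your own. Each camera call takes 0.05 s, during which the arm holds its last target. There are 200 camera calls.

## Working session

There is one attempt and no reset: what is moved stays moved. The work goes in short steps, Python scripts to look and compute and a shell command to move; the robot and the scene stay as the last step left them, time stands still between calls to the robot, and variables do not carry over. Pictures are saved under pics/ and viewed, at most 13 in all, crops included, and the job is handed in when it is done.

```bash
ls; mkdir -p pics; python3 - <<'E'
from plant import robot, read_camera
import cv2,numpy as np
s=robot.read_state();print({k:np.round(v,3) for k,v in s.items()}, robot.grip_point_offset)
ims=[]
for n in("top","scene"):
    c=read_camera(n);cv2.imwrite(f"pics/{n}0.png",c["image"]);np.savez(f"{n}0.npz",**c);print(n,c["K"].round(1).tolist(),c["extrinsics"].round(3).tolist())
    cv2.imwrite(f"pics/{n}0b.png",cv2.resize(c["image"],(768,576),interpolation=cv2.INTER_CUBIC))
E
```

```text
pics
{'t': np.float64(0.0), 'q': array([-1.346,  0.131,  1.489, -0.   ,  1.523, -0.085]), 'dq': array([-0.   , -0.   ,  0.   ,  0.001,  0.   ,  0.002]), 'joint_torque': array([ 1.0000e-03, -5.5985e+01, -4.9175e+01,  7.7000e-02,  3.5000e-02,
       -0.0000e+00]), 'tool_pos': array([ 0.183, -0.571,  0.218]), 'orientation': array([-3.102, -0.484,  0.   ]), 'force': array([0.167, 0.751, 0.093]), 'wrist_torque': array([ 0.039, -0.011,  0.01 ]), 'gripper_force': np.float64(0.0), 'opening': np.float64(0.093)} 0.0188
top [[431.9, 0.0, 260.5], [0.0, 431.9, 193.7], [0.0, 0.0, 1.0]] [[-0.015, -1.0, 0.002, -0.022], [-0.995, 0.014, -0.101, 0.645], [0.101, -0.003, -0.995, 1.252], [0.0, 0.0, 0.0, 1.0]]
scene [[407.9, 0.0, 250.2], [0.0, 407.9, 186.3], [0.0, 0.0, 1.0]] [[-0.736, 0.677, 0.014, 0.466], [0.489, 0.545, -0.681, -0.189], [-0.469, -0.494, -0.732, 1.627], [0.0, 0.0, 0.0, 1.0]]
```

View pics/top0b.png

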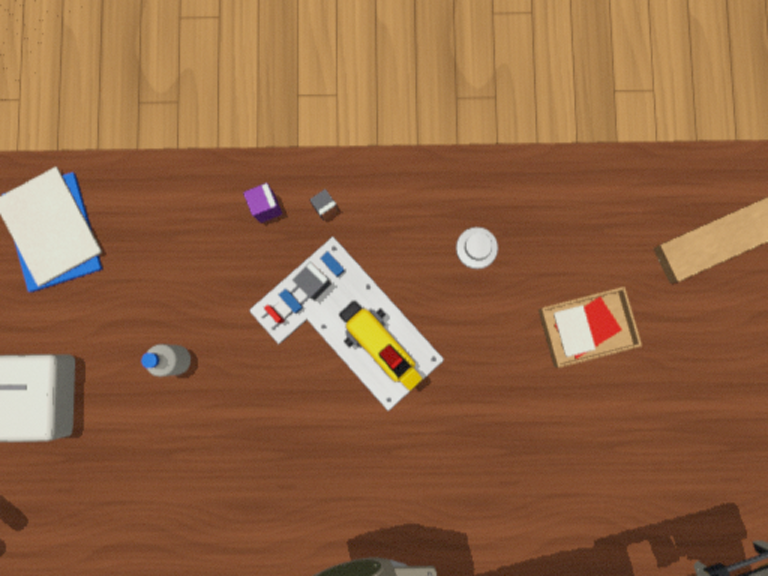

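View pics/scene0b.png

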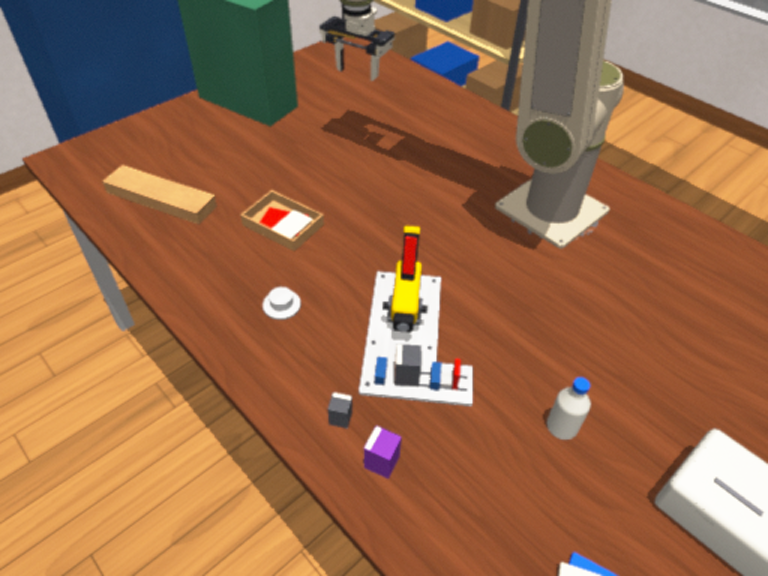

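The top view shows the plate with the rig. At the doubled scale of the picture, the block is near (312,282), the blue jaws near (333,264) and (290,301), the red tab near (273,315), and the yellow cap near (411,381). The scene view agrees. The small grey cube and the purple cube are decoys.

```bash
cat > h.py <<'E'
import numpy as np,cv2
from scipy.spatial.transform import Rotation as R
def ray(c,uv,z,T=None):
    E=np.array(c["extrinsics"]) if T is None else T
    d=np.linalg.inv(c["K"])@np.array([uv[0],uv[1],1.]); Rm=E[:3,:3].T; o=-Rm@E[:3,3]; d=Rm@d
    return o+d*(z-o[2])/d[2]
def rayline(c,uv,T=None):
    E=np.array(c["extrinsics"]) if T is None else T
    d=np.linalg.inv(c["K"])@np.array([uv[0],uv[1],1.]); Rm=E[:3,:3].T; return -Rm@E[:3,3], Rm@d/np.linalg.norm(d)
def tri(l1,l2):
    A=np.stack([l1[1],-l2[1]],1); t=np.linalg.lstsq(A,l2[0]-l1[0],rcond=None)[0]
    p,q=l1[0]+t[0]*l1[1],l2[0]+t[1]*l2[1]; return (p+q)/2,np.linalg.norm(p-q)
def wristT(s,c):
    M=np.eye(4);M[:3,:3]=R.from_rotvec(s["orientation"]).as_matrix();M[:3,3]=s["tool_pos"]
    return np.linalg.inv(M@np.array(c["mount"]))
def blobs(img,lo,hi,amin=15):
    m=cv2.inRange(cv2.cvtColor(img,cv2.COLOR_BGR2HSV),np.array(lo),np.array(hi))
    n,l,st,ce=cv2.connectedComponentsWithStats(m)
    return [(ce[i].round(1),st[i].tolist(),cv2.minAreaRect(np.argwhere(l==i)[:,::-1].astype(np.float32))) for i in range(1,n) if st[i][4]>=amin]
E
python3 - <<'E'
from h import *
c=dict(np.load("top0.npz")); im=c["image"]
for n,lo,hi,z in(("blue",(100,120,60),(125,255,255),.042),("red",(0,190,120),(4,255,255),.067),("yel",(24,150,100),(34,255,255),.09)):
    for ce,st,r in blobs(im,lo,hi):
        print(n,ce,st[4],ray(c,ce,z).round(3),np.round(r[1],1),round(r[2]))
print(ray(c,(208,188),.087), ray(c,(274,254),.19))
E
```

```text
blue [ 50.1 127.8] 168 [0.851 0.596 0.042] [36.2  7.2] 63
blue [ 40.7 181.9] 362 [0.688 0.618 0.042] [55.7 25.4] 4
blue [221.3 175.9] 98 [0.699 0.084 0.042] [15.8  5.9] 48
blue [193.6 200.6] 95 [0.626 0.166 0.042] [15.6  6.4] 45
blue [ 99.7 239.8] 87 [0.515 0.44  0.042] [ 8. 11.] 90
red [400.4 213.7] 405 [ 0.578 -0.434  0.067] [25.9 19.1] 57
red [182.1 208.9] 35 [0.601 0.196 0.067] [12.   2.8] 45
red [260.5 238. ] 110 [ 0.514 -0.029  0.067] [12.7  8.5] 45
yel [253.3 230. ] 857 [ 0.537 -0.009  0.09 ] [61.9 18.9] 49
[0.65779929 0.11836711 0.087     ] [ 0.47252065 -0.06316931  0.19      ]
```

```bash
python3 -m inch '[220,325,80,0,100,220,325,80,0,100,220,325,80,0,100,220,325,80,0,100,220,325,80,0,100,220,325,80,0,100,220,325,80,0,100,220,325,80,0,100,220,325,80,0,100,220,325,80,0,100]'
python3 -m inch '[210,320,0,0,100,210,320,0,0,100,210,320,0,0,100,210,320,0,0,100,210,320,0,0,100,210,320,0,0,100,210,320,0,0,100,210,320,0,0,100,210,320,0,0,100,210,320,0,0,100]'
python3 - <<'E'
from h import *
from plant import robot, read_camera
s=robot.read_state();c=read_camera("wrist");print(s["t"],s["tool_pos"],s["orientation"],np.round(s["q"],2),c["mount"].round(3).tolist(),c["K"].tolist())
np.savez("w1.npz",T=wristT(s,c),**c);cv2.imwrite("pics/w1.png",c["image"])
E
```

```text
t: 0.93
tool_pos: [0.4045, -0.2433, 0.2995]
orientation: [-3.103, -0.487, -0.002]
force: [-0.1, -0.2, -0.1]
opening: 0.093
gripper_force: 0.0
t: 1.77
tool_pos: [0.6142, 0.0791, 0.2966]
orientation: [-3.101, -0.491, 0.003]
force: [1.3, 0.1, -0.7]
opening: 0.0927
gripper_force: 0.0
1.7667 [0.61423732 0.07908888 0.29658539] [-3.10073967e+00 -4.90924306e-01  2.69240501e-03] [0.04 0.17 1.31 0.   1.67 1.3 ] [[-0.001, -0.969, -0.247, 0.067], [1.0, -0.001, 0.0, -0.0], [-0.0, -0.247, 0.969, -0.165], [0.0, 0.0, 0.0, 1.0]] [[305.72451103943723, 0.0, 258.6586320099857], [0.0, 305.72451103943723, 191.80003045781345], [0.0, 0.0, 1.0]]
```

View pics/w1.png

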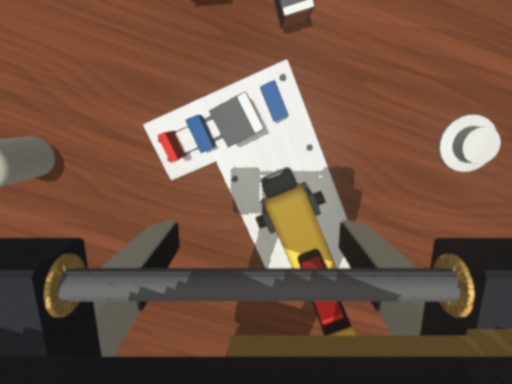

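The block sits near (237,120), with its white bar near (251,113) towards the fixed jaw at (274,101), so it is turned about 90°. The sliding jaw is near (200,133) and the red tab near (170,147).

```bash
python3 - <<'E'
from h import *
c=dict(np.load("w1.npz")); im=c["image"];T=c["T"]
for n,lo,hi,z,zz in(("blue",(100,120,50),(125,255,255),.042,0),("red",(0,190,90),(4,255,255),.067,0),("dark",(0,0,50),(179,70,110),.087,0),("white",(0,0,215),(179,40,255),.087,0)):
    for ce,st,r in blobs(im,lo,hi,40):
        if ce[1]<170: 
            b=np.array([ray(c,p,z,T)[:2] for p in cv2.boxPoints(r)])
            e=b[1]-b[0],b[2]-b[1]
            print(n,ce,st[4],"ctr",b.mean(0).round(4),[(round(np.linalg.norm(v)*1e3,1),round(np.degrees(np.arctan2(v[1],v[0]))%180,1)) for v in e])
cv2.imwrite("pics/w1c.png",cv2.resize(im[50:175,145:305],None,fx=5,fy=4.8,interpolation=cv2.INTER_CUBIC)[:600,:800])
E
```

```text
blue [273.8 100.3] 482 ctr [0.6998 0.0866] [(np.float64(17.7), np.float64(128.7)), (np.float64(45.4), np.float64(41.5))]
blue [199.5 133.2] 431 ctr [0.6285 0.1686] [(np.float64(17.4), np.float64(131.6)), (np.float64(45.5), np.float64(41.1))]
dark [283.7   7.8] 123 ctr [0.7904 0.103 ] [(np.float64(21.8), np.float64(107.9)), (np.float64(24.7), np.float64(19.8))]
dark [207.8 130.3] 69 ctr [0.6405 0.152 ] [(np.float64(3.6), np.float64(131.8)), (np.float64(38.7), np.float64(41.4))]
dark [458.6 147.2] 156 ctr [ 0.7151 -0.1445] [(np.float64(12.7), np.float64(110.2)), (np.float64(31.2), np.float64(29.7))]
dark [ 26.8 158.1] 1855 ctr [0.5367 0.3551] [(np.float64(66.7), np.float64(113.8)), (np.float64(55.3), np.float64(14.5))]
white [298.    6.5] 201 ctr [0.7994 0.0946] [(np.float64(31.5), np.float64(124.6)), (np.float64(6.6), np.float64(40.6))]
white [249.3 130.6] 8012 ctr [0.6325 0.1133] [(np.float64(184.2), np.float64(130.9)), (np.float64(134.2), np.float64(44.9))]
white [249.6 111.9] 343 ctr [0.6764 0.111 ] [(np.float64(9.9), np.float64(133.3)), (np.float64(45.8), np.float64(45.1))]
white [470.8 142.9] 1968 ctr [ 0.7234 -0.1523] [(np.float64(65.6), np.float64(135.8)), (np.float64(65.0), np.float64(53.0))]
white [213.2 128.4] 101 ctr [0.6451 0.1475] [(np.float64(7.6), np.float64(133.5)), (np.float64(18.7), np.float64(43.4))]
white [186.4 139.3] 257 ctr [0.622  0.1744] [(np.float64(14.9), np.float64(133.4)), (np.float64(24.7), np.float64(42.3))]
```

View pics/w1c.png

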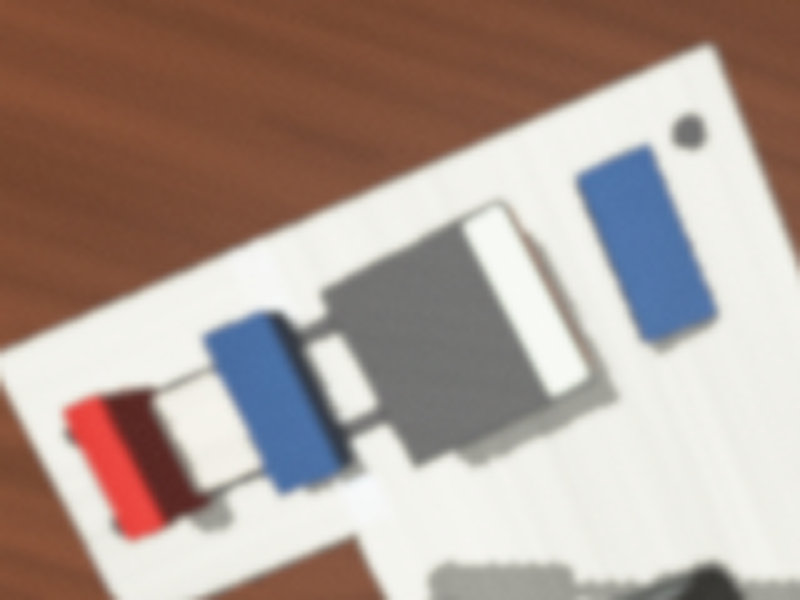

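```bash
python3 -m inch '[50,51,0,7,100,50,51,0,14,100,50,51,0,21,100,50,51,0,28,100,50,51,0,35,100,50,51,-10,42,100,50,51,-30,49,100,50,51,-50,56,100,50,51,-70,63,100,50,51,-90,70,100]'
python3 -m inch '[0,0,-20,7,100,0,0,-40,14,100,0,0,-60,21,100,0,0,-60,28,100,0,0,-60,35,100,0,0,-60,42,100,0,0,-60,47.1,100,0,0,-60,47.1,100,0,0,-60,47.1,100]'
python3 - <<'E'
from h import *
from plant import robot, read_camera
s=robot.read_state();M=R.from_rotvec(s["orientation"]).as_matrix();print(s["tool_pos"],M[:,1],np.degrees(np.arctan2(M[1,1],M[0,1])),np.round(s["q"],2))
c=read_camera("wrist");T=wristT(s,c);im=c["image"];np.savez("w2.npz",T=T,**c);cv2.imwrite("pics/w2.png",im)
E
```

```text
t: 2.65
tool_pos: [0.6624, 0.1231, 0.2077]
orientation: [-2.259, -2.183, 0.001]
force: [0.1, -0.4, 0.2]
opening: 0.0932
gripper_force: 0.0
t: 3.4
tool_pos: [0.6626, 0.1235, 0.1486]
orientation: [-1.211, -2.898, 0.001]
force: [0.8, -0.2, 0.4]
opening: 0.093
gripper_force: 0.0
[0.66262259 0.1235386  0.14857941] [ 7.11642184e-01  7.02541922e-01 -5.00976067e-04] 44.63130726147118 [ 0.11  0.37  1.34 -0.    1.43 -0.67]
```

View pics/w2.png

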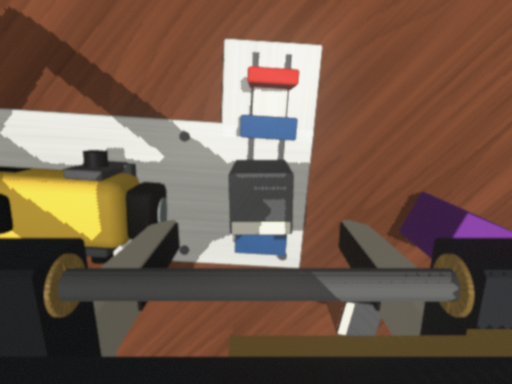

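The view is aligned: the block spans columns 229–293, centred between the fingers, and its bar is level at row 228. I'll descend and grip.

```bash
python3 -m inch '[0,1,-30,0.5,100,0,1,-60,0.5,100,0,1,-85,0.5,100,0,1,-99,0.5,100,0,1,-99,0.5,100,0,1,-99,0.5,0,0,1,-99,0.5,0,0,1,-99,0.5,0,0,1,-99,0.5,0,0,1,-99,0.5,0]' 30
python3 -m inch '[0,0,0,0,0,0,0,0,0,0,0,0,0,0,0,0,0,2,0,0,0,0,4,0,0,0,0,4,0,0]'
python3 - <<'E'
from h import *
from plant import robot, read_camera
s=robot.read_state();M=R.from_rotvec(s["orientation"]).as_matrix();print(s["tool_pos"],np.degrees(np.arctan2(M[1,1],M[0,1])))
E
```

```text
t: 4.28
tool_pos: [0.664, 0.1257, 0.0514]
orientation: [1.193, 2.904, 0.002]
force: [0.2, 0.3, -0.4]
opening: 0.0643
gripper_force: 0.0
t: 4.78
tool_pos: [0.6622, 0.1255, 0.0529]
orientation: [-1.193, -2.905, 0.001]
force: [0.2, -0.3, -6.4]
opening: 0.0501
gripper_force: 30.0
[0.66224089 0.12551247 0.05290216] 45.348940888756054
```

```bash
python3 -m inch '[0,0,0,-7,0,0,0,0,-14,0,0,0,0,-21,0,0,0,0,-28,0,0,0,0,-35,0,0,0,0,-42,0,0,0,0,-49,0,0,0,0,-56,0,0,0,0,-63,0,0,0,0,-70,0]'
python3 -m inch '[0,0,0,-7,0,0,0,0,-14,0,0,0,0,-21,0,0,0,0,-24.2,0,0,0,0,-24.2,0,0,0,0,-24.2,0]'
python3 - <<'E'
from h import *
from plant import robot, read_camera
s=robot.read_state();M=R.from_rotvec(s["orientation"]).as_matrix();print(s["tool_pos"],np.degrees(np.arctan2(M[1,1],M[0,1])),np.round(s["q"],2))
c=read_camera("wrist");T=wristT(s,c);im=c["image"];np.savez("w3.npz",T=T,**c);cv2.imwrite("pics/w3.png",im)
for n,lo,hi,z in(("blue",(100,120,50),(125,255,255),.042),("red",(0,190,90),(4,255,255),.067),("white",(0,0,200),(179,40,255),.087+.004)):
    for ce,st,r in blobs(im,lo,hi,40):
            b=np.array([ray(c,p,z,T)[:2] for p in cv2.boxPoints(r)])
            e=b[1]-b[0],b[2]-b[1]
            print(n,ce,st[4],"ctr",b.mean(0).round(4),[(round(float(np.linalg.norm(v))*1e3,1),round(float(np.degrees(np.arctan2(v[1],v[0]))%180),1)) for v in e])
E
```

```text
t: 5.62
tool_pos: [0.6623, 0.1255, 0.0527]
orientation: [-2.649, -1.688, 0.002]
force: [0.0, -0.1, -6.5]
opening: 0.0497
gripper_force: 30.0
t: 6.12
tool_pos: [0.6624, 0.1255, 0.0529]
orientation: [-2.94, -1.107, 0.002]
force: [0.2, -0.5, -6.5]
opening: 0.0498
gripper_force: 30.0
[0.66243885 0.12553765 0.05294469] -48.71884654882026 [0.11 0.45 1.41 0.   1.28 0.96]
blue [168.1 211.4] 1846 ctr [0.6324 0.1701] [(22.2, 137.4), (44.8, 43.9)]
blue [348.8 211.1] 1867 ctr [0.7023 0.0893] [(44.4, 40.8), (20.5, 127.2)]
red [ 81.3 215.1] 1032 ctr [0.6162 0.2075] [(34.1, 15.1), (17.5, 110.8)]
white [490.2  65.3] 737 ctr [0.7859 0.1148] [(6.1, 42.5), (17.4, 124.1)]
white [230.  163.7] 12102 ctr [0.6872 0.1635] [(23.6, 32.0), (136.4, 130.9)]
white [131.2 206.8] 273 ctr [0.6455 0.1835] [(6.4, 138.1), (19.3, 42.2)]
white [229.2 326.9] 593 ctr [0.6307 0.1151] [(11.8, 38.9), (22.5, 131.3)]
```

View pics/w3.png

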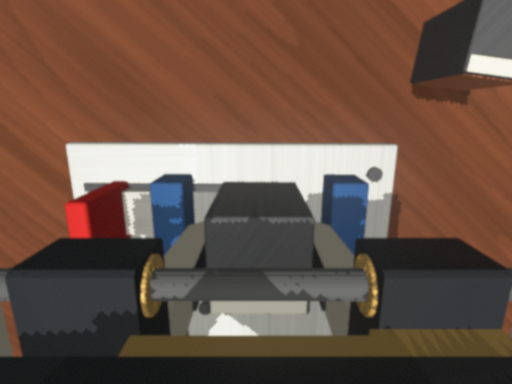

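```bash
python3 -m inch '[4,-3.5,0,0,0,8,-7,0,0,0,11,-10,0,0,0,12.2,-10.8,0,0,0,12.6,-11.1,0,0,0,12.6,-11.1,0,0,0,12.6,-11.1,-2,0,0,12.6,-11.1,-4,0,0,12.6,-11.1,-4.5,0,0,12.6,-11.1,-4.5,0,0]'
python3 - <<'E'
from h import *
from plant import robot, read_camera
s=robot.read_state();M=R.from_rotvec(s["orientation"]).as_matrix();print(s["tool_pos"],np.degrees(np.arctan2(M[1,1],M[0,1])),s["force"])
E
```

```text
t: 7.0
tool_pos: [0.6758, 0.1147, 0.05]
orientation: [2.941, 1.104, 0.001]
force: [-3.6, -0.5, 2.8]
opening: 0.0498
gripper_force: 30.0
[0.67582211 0.11465596 0.05002521] -48.83613926587247 [-3.56981657 -0.50922937  2.78605514]
```

```bash
python3 -m inch '[0,0,0,0,100,0,0,0,0,100,0,0,0,0,100,0,0,0,0,100,0,0,20,0,100,0,0,60,0,100,-20,-20,100,0,100,-50,-45,150,0,100,-50,-45,190,0,100,-50,-45,190,0,100]'
python3 -m inch '[0,0,0,0,100,0,0,0,0,100]'
python3 - <<'E'
from h import *
from plant import robot, read_camera
s=robot.read_state();c=read_camera("wrist");T=wristT(s,c);im=c["image"];np.savez("w4.npz",T=T,**c);print(s["tool_pos"])
for n,lo,hi,z in(("blue",(100,120,50),(125,255,255),.042),("red",(0,190,90),(4,255,255),.067),("white",(0,0,190),(179,40,255),.087),("yel",(24,150,100),(34,255,255),.18)):
    for ce,st,r in blobs(im,lo,hi,40):
            b=np.array([ray(c,p,z,T)[:2] for p in cv2.boxPoints(r)])
            e=b[1]-b[0],b[2]-b[1]
            print(n,ce,st[4],"ctr",b.mean(0).round(4),[(round(float(np.linalg.norm(v))*1e3,1),round(float(np.degrees(np.arctan2(v[1],v[0]))%180),1)) for v in e])
c2=read_camera("scene");np.savez("s4.npz",**c2)
a=cv2.resize(c2["image"][140:280,200:340],None,fx=3,fy=3,interpolation=cv2.INTER_CUBIC)
b=np.zeros((420,800,3),np.uint8);b[:384,:380]=im[:,:][:, 66:446];b[:,380:]=a
cv2.imwrite("pics/w4.png",b)
E
```

```text
t: 7.83
tool_pos: [0.6258, 0.0684, 0.2443]
orientation: [2.94, 1.102, 0.007]
force: [0.6, -0.2, 1.3]
opening: 0.0929
gripper_force: 0.0
t: 8.0
tool_pos: [0.6268, 0.0692, 0.2421]
orientation: [2.94, 1.103, 0.008]
force: [0.6, 0.0, -0.5]
opening: 0.0928
gripper_force: 0.0
[0.62682672 0.06919622 0.24209561]
blue [194.7 114.9] 604 ctr [0.6284 0.1687] [(17.0, 133.5), (45.6, 41.1)]
blue [288.9 114.8] 608 ctr [0.6999 0.0867] [(17.2, 131.1), (45.1, 42.8)]
red [258.  318.9] 693 ctr [ 0.4857 -0.0528] [(27.8, 131.0), (45.8, 41.6)]
white [355.2  29.3] 280 ctr [0.7978 0.0958] [(7.3, 35.7), (32.1, 123.8)]
white [238.1 133.9] 10981 ctr [0.6111 0.1001] [(180.0, 131.1), (188.3, 43.8)]
white [178.1 115.2] 399 ctr [0.6231 0.1748] [(15.7, 134.7), (26.0, 41.7)]
white [219.5 115.5] 476 ctr [0.6506 0.1429] [(23.2, 131.1), (18.8, 39.8)]
white [455.3 226.4] 1004 ctr [ 0.7263 -0.1317] [(64.3, 151.2), (41.9, 67.4)]
white [230.4 263.9] 49 ctr [0.531  0.0301] [(8.0, 131.0), (10.1, 39.9)]
white [221.5 308. ] 363 ctr [4.79e-01 1.00e-04] [(30.9, 131.0), (19.1, 40.0)]
white [295.5 308.7] 305 ctr [ 0.5366 -0.0663] [(32.1, 131.0), (19.1, 43.3)]
yel [240.9 313.6] 154 ctr [0.5417 0.0154] [(5.1, 131.0), (28.4, 40.4)]
```

View pics/w4.png

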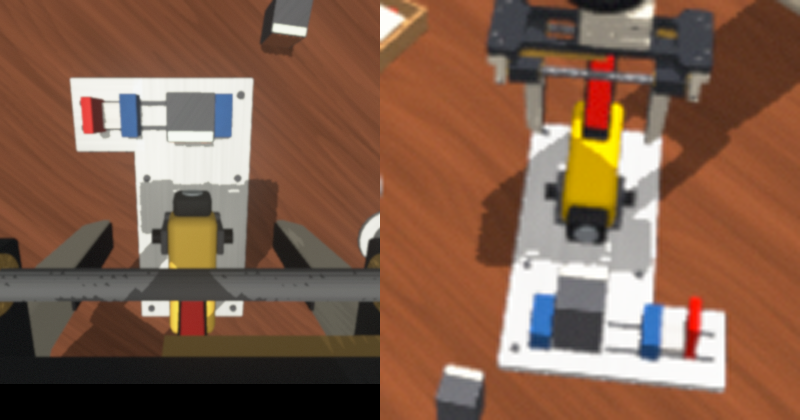

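The block is square against the fixed jaw with its bar towards the nose (bar at (190,137) in the left half). Both scene and wrist views agree, and the sliding jaw is still open. Next I'll push the tab with the fingers shut.

```bash
python3 - <<'E'
from h import *
c=dict(np.load("w4.npz"));S=np.array([.676,.1138]);ux=np.array([.752,.659]);uy=np.array([-.659,.752])
for p in((256,143),(256,93),(233,115),(281,115)):
    d=ray(c,p,.087,c["T"])[:2]-S;print(p,(d@ux*1e3).round(1),(d@uy*1e3).round(1))
E
python3 -m inch '[-20,40,0,0,0,-35,80,0,0,0,-46,120,0,0,0,-46,154,0,0,0,-46,154,-40,0,0,-46,154,-80,0,0,-46,154,-120,0,0,-46,154,-160,0,0,-46,154,-195,0,0,-46,154,-210,0,0]'
python3 -m inch '[0,0,0,0,0,0,0,0,0,0,0,0,0,0,0,0,0,0,0,0]'
```

```text
(256, 143) -27.7 1.5
(256, 93) 21.9 1.3
(233, 115) 0.6 24.8
(281, 115) 0.5 -24.0
t: 8.93
tool_pos: [0.5744, 0.2225, 0.021]
orientation: [-2.94, -1.105, 0.016]
force: [-0.7, -0.1, -1.1]
opening: 0.0312
gripper_force: 0.0
t: 9.27
tool_pos: [0.581, 0.2239, 0.031]
orientation: [2.941, 1.104, 0.005]
force: [0.6, -0.2, 1.1]
opening: 0.0042
gripper_force: 0.0
```

```bash
python3 -m inch '[4,-4.5,0,0,0,8,-9,0,0,0,11,-12.5,0,0,0,14,-16,0,0,0,17,-19.3,0,0,0,20,-22.8,0,0,0,23,-26.2,0,0,0,26,-29.6,0,0,0,28,-32,0,0,0,28,-32,0,0,0]'
python3 -m inch '[0.7,-0.8,0,0,0,1.4,-1.6,0,0,0,1.4,-1.6,0,0,0]'
```

```text
t: 10.1
tool_pos: [0.6081, 0.1908, 0.0291]
orientation: [2.941, 1.103, 0.001]
force: [0.1, -0.6, -0.2]
opening: 0.0002
gripper_force: 0.0
t: 10.35
tool_pos: [0.6087, 0.1898, 0.0289]
orientation: [-2.941, -1.104, 0.001]
force: [0.4, 2.0, 1.3]
opening: 0.0006
gripper_force: 0.9
```

```bash
python3 -m inch '[0.7,-0.8,0,0,0,1.3,-1.5,0,0,0,1.3,-1.5,0,0,0]'
python3 -m inch '[0.7,-0.8,0,0,0,1.3,-1.5,0,0,0,1.3,-1.5,0,0,0]'
python3 - <<'E'
from h import *
from plant import robot, read_camera
c=read_camera("top");np.savez("t5.npz",**c);im=c["image"]
for ce,st,r in blobs(im,(100,120,60),(125,255,255)):
    if 180<ce[0]<240: print(ce,st[4],ray(c,ce,.042).round(4))
E
```

```text
t: 10.6
tool_pos: [0.6101, 0.1883, 0.0289]
orientation: [-2.941, -1.104, 0.001]
force: [-0.8, 1.8, 0.4]
opening: 0.0007
gripper_force: 1.3
t: 10.85
tool_pos: [0.6112, 0.187, 0.0289]
orientation: [-2.941, -1.104, 0.001]
force: [-4.7, 2.6, 0.1]
opening: 0.0005
gripper_force: 2.3
[221.1 175.9] 103 [0.6986 0.0848 0.042 ]
```

```bash
python3 -m inch '[0.7,-0.8,0,0,0,0.7,-0.8,0,0,0]'
python3 -m inch '[0.7,-0.8,0,0,0,0.7,-0.8,0,0,0]'
python3 -m inch '[0.7,-0.8,0,0,0,0.7,-0.8,0,0,0]'
```

```text
t: 11.07
tool_pos: [0.6117, 0.1864, 0.0289]
orientation: [-2.94, -1.104, 0.001]
force: [-4.8, 4.8, 2.6]
opening: 0.0007
gripper_force: 2.8
t: 11.23
tool_pos: [0.6122, 0.1859, 0.029]
orientation: [-2.94, -1.104, 0.002]
force: [-5.6, 4.5, 1.8]
opening: 0.0005
gripper_force: 3.8
t: 11.4
tool_pos: [0.6122, 0.1858, 0.0289]
orientation: [-2.939, -1.104, 0.003]
force: [-9.2, 8.1, 4.0]
opening: 0.0003
gripper_force: 6.1
```

```bash
python3 -m inch '[0.7,-0.8,0,0,0,1.0,-1.2,0,0,0,1.0,-1.2,0,0,0]'
python3 -m inch '[-8,9,0,0,0,-15,17,0,0,0,-15,17,30,0,0,-15,17,70,0,0,-15,17,110,0,0,-15,0,150,0,50,-15,-40,190,0,100,15,-80,211,0,100,15,-117,211,0,100,15,-117,211,0,100]'
python3 -m inch '[0,0,0,0,100,0,0,0,0,100,0,0,0,0,100]'
python3 - <<'E'
from h import *
from plant import robot, read_camera
s=robot.read_state();c=read_camera("wrist");T=wristT(s,c);im=c["image"];np.savez("w6.npz",T=T,**c);cv2.imwrite("pics/w6.png",im);print(s["tool_pos"],np.round(s["q"],2))
S=np.array([.676,.1138]);ux=np.array([.752,.659]);uy=np.array([-.659,.752])
for n,lo,hi,z in(("blue",(100,120,50),(125,255,255),.042),("red",(0,150,60),(5,255,255),.067)):
    for ce,st,r in blobs(im,lo,hi,40):
            b=np.array([ray(c,p,z,T)[:2] for p in cv2.boxPoints(r)])-S
            print(n,ce,st[4],"x",(b@ux*1e3).round(1),"y",(b@uy*1e3).round(1))
E
```

```text
t: 11.65
tool_pos: [0.6122, 0.1858, 0.029]
orientation: [-2.937, -1.104, 0.005]
force: [-14.2, 12.1, 7.6]
opening: 0.0006
gripper_force: 9.5
t: 12.48
tool_pos: [0.6318, 0.062, 0.2437]
orientation: [2.938, 1.099, 0.008]
force: [0.6, -0.1, 0.0]
opening: 0.0291
gripper_force: 0.0
t: 12.73
tool_pos: [0.6293, 0.0669, 0.2395]
orientation: [-2.941, -1.104, 0.001]
force: [-1.0, 0.8, -0.7]
opening: 0.0492
gripper_force: 0.0
[0.62927012 0.0668533  0.23953491] [0.02 0.21 1.36 0.   1.57 0.88]
blue [224.1 114. ] 453 x [ 23.1  23.4 -22.6 -23. ] y [42.3 29.6 29.3 42.4]
blue [287.5 114.2] 584 x [ 23.   22.9 -22.8 -22.8] y [-29.3 -45.2 -46.5 -30.1]
red [186.7 114.4] 368 x [ 18.6  19.1 -17.6 -18. ] y [78.4 67.3 67.7 79.1]
red [255.2 317.9] 819 x [-226.3 -226.4 -274.9 -274.9] y [ 16.1 -14.  -14.2  16.8]
```

View pics/w6.png

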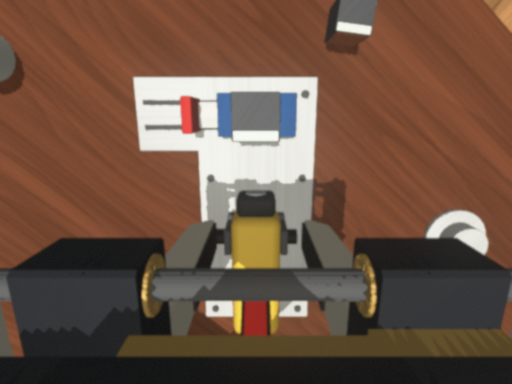

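The block is clamped flush: the jaws at (224,114) and (287,114) touch it, with the bar towards the nose. Next I'll locate the grip and trigger.

```bash
python3 - <<'E'
from h import *
S=np.array([.676,.1138]);ux=np.array([.752,.659]);uy=np.array([-.659,.752])
t=dict(np.load("top0.npz"));s=dict(np.load("scene0.npz"))
for c,(x0,y0) in((t,(225,195)),(s,(250,140))):
    for col,lo,hi in(("y",(24,150,100),(34,255,255)),("r",(0,190,90),(5,255,255))):
        for ce,st,r in blobs(c["image"][y0:y0+90,x0:x0+75],lo,hi,10): print(col,ce+[x0,y0],st,cv2.boxPoints(r).round(1).tolist())
a=np.hstack([cv2.resize(c["image"][y:y+75,x:x+66],None,fx=6,fy=6,interpolation=cv2.INTER_CUBIC) for c,x,y in((t,225,195),(s,240,145))])
cv2.imwrite("pics/grip.png",a[:600,:800])
E
```

```text
y [253.3 230. ] [6, 11, 50, 54, 857] [[3.700000047683716, 21.299999237060547], [17.899999618530273, 8.800000190734863], [58.79999923706055, 55.20000076293945], [44.599998474121094, 67.69999694824219]]
r [260.4 237.8] [29, 36, 14, 15, 120] [[27.5, 41.5], [34.0, 35.0], [43.0, 44.0], [36.5, 50.5]]
y [274.5 152.7] [20, 11, 10, 5, 41] [[20.0, 11.0], [29.0, 11.0], [29.0, 15.0], [20.0, 15.0]]
y [270.8 194.7] [11, 34, 20, 38, 451] [[10.5, 69.0999984741211], [15.0, 33.20000076293945], [31.799999237060547, 35.400001525878906], [27.399999618530273, 71.19999694824219]]
r [272.6 169.6] [18, 17, 10, 26, 197] [[17.899999618530273, 41.900001525878906], [19.299999237060547, 16.899999618530273], [27.399999618530273, 17.399999618530273], [26.0, 42.400001525878906]]
```

View pics/grip.png

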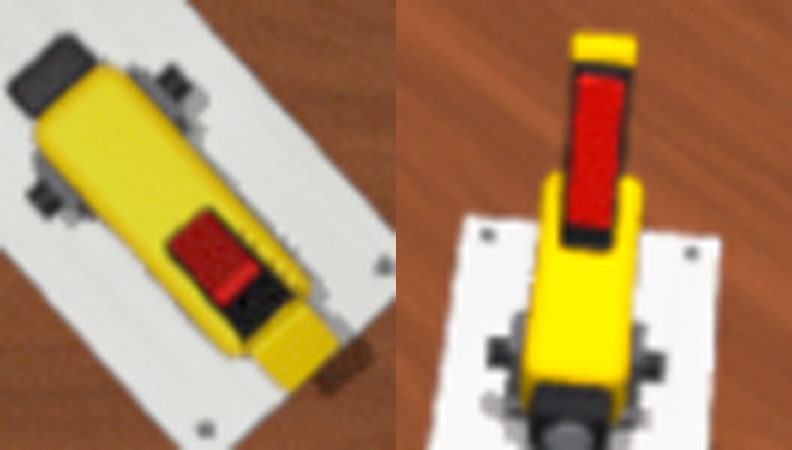

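In the left half (top view), the cap's back edge midpoint is at (316,370) and the trigger's free end at (240,287). In the right half (scene view), the cap's top edge is at (604,35) and the trigger's free end at (606,73). I'll triangulate both.

```bash
python3 - <<'E'
from h import *
S=np.array([.676,.1138,0]);U=np.array([[.752,.659,0],[-.659,.752,0],[0,0,1]])
t=dict(np.load("top0.npz"));s=dict(np.load("scene0.npz"))
for n,a,b in(("capback",(277.75,256.6),(274.7,150.8)),("trigfree",(265,242.8),(275,157.2))):
    p,e=tri(rayline(t,a),rayline(s,b)); print(n,p.round(4),"seat",(U@(p-S)*1e3).round(1),e)
E
```

```text
capback [ 0.4639 -0.0727  0.1666] seat [-282.4   -0.5  166.6] 0.0024844513069384845
trigfree [ 0.4998 -0.0387  0.1843] seat [-233.     1.5  184.3] 0.004949947185773513
```

```bash
python3 -m inch '[-15,-12,5,7,100,-30,-25,5,14,100,-45,-37,5,21,100,-60,-50,5,28,100,-75,-62,5,35,100,-90,-75,5,42,100,-105,-87,5,49,100,-120,-100,5,56,100,-135,-112,5,63,100,-147,-123,5,70,100]' 20
python3 -m inch '[0,0,0,7,100,0,0,0,14,100,0,0,0,20,100,0,0,0,20,100,0,0,0,20,100,0,0,0,20,100]'
python3 - <<'E'
from h import *
from plant import robot, read_camera
s=robot.read_state();c=read_camera("wrist");T=wristT(s,c);im=c["image"];np.savez("w7.npz",T=T,**c)
M=R.from_rotvec(s["orientation"]).as_matrix()
S=np.array([.676,.1138,0]);U=np.array([[.752,.659,0],[-.659,.752,0],[0,0,1]])
print((U@(s["tool_pos"]-S)*1e3).round(1),np.degrees(np.arctan2(M[1,1],M[0,1])),np.round(s["q"],2))
print("tool y in seat",(U@M[:,1]).round(3))
def proj(p):
    w=U.T@(np.array(p)/1e3)+S; q=T[:3,:3]@w+T[:3,3]; q=c["K"]@q; return (q[:2]/q[2]).round(0)
for n,p in(("capback",(-284,0,166)),("capfront",(-260,0,183.6)),("trigfree",(-231.5,0,185)),("pad",(-224,0,169.5)),("tcp",(-258,0,160))): print(n,proj(p)); cv2.circle(im,tuple(int(v) for v in proj(p)),3,(255,0,255),1)
cv2.imwrite("pics/w7.png",im)
E
```

```text
t: 13.62
tool_pos: [0.4815, -0.0559, 0.2445]
orientation: [-1.765, -2.598, 0.001]
force: [0.8, -0.4, -0.2]
opening: 0.0933
gripper_force: 0.0
t: 14.12
tool_pos: [0.4826, -0.056, 0.2448]
orientation: [-1.302, -2.859, 0.0]
force: [1.3, 0.7, -0.8]
opening: 0.093
gripper_force: 0.0
[-2.573e+02 -2.000e-01  2.448e+02] 41.01427167421693 [-0.22 -0.19  1.76  0.    1.58 -0.94]
tool y in seat [ 1.    -0.004 -0.   ]
capback [227. 199.]
capfront [256. 205.]
trigfree [293. 206.]
pad [300. 200.]
tcp [259. 197.]
```

View pics/w7.png

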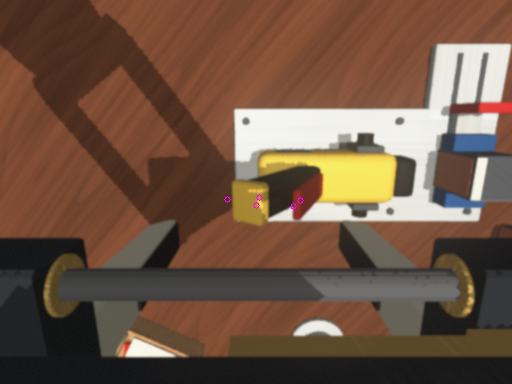

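The predicted points sit within about 4 px of the cap (left edge at (233,200)) and the trigger's free end (297,206). The real parts are about 3.5 mm further towards +x. I'll descend, shift slightly in -x and squeeze.

```bash
python3 -m inch '[1,1,-25,0,100,1,1,-50,0,100,1,1,-70,0,100,1,1,-80,0,100,1,1,-85,0,100,1,1,-85,0,100,0,-0.5,-85,0,100,-1.5,-1.5,-85,0,100,-1.5,-1.5,-85,0,100]' 20
python3 -m inch '[0,0,0,0,0,0,0,0,0,0,0,0,0,0,0,0,0,0,0,0,0,0,0,0,0,0,0,0,0,0,0,0,0,0,0,0,0,0,0,0,0,0,0,0,0,0,0,0,0,0]' 20
```

```text
t: 14.92
tool_pos: [0.4818, -0.0586, 0.1616]
orientation: [1.299, 2.858, 0.001]
force: [0.6, -0.6, -0.3]
opening: 0.0932
gripper_force: 0.0
t: 15.75
tool_pos: [0.4855, -0.0555, 0.1625]
orientation: [1.294, 2.854, 0.013]
force: [15.3, 13.9, -0.1]
opening: 0.0497
gripper_force: 18.8
```

```bash
python3 -m inch '[0,0,0,0,0,0,0,0,0,0,0,0,0,0,0,0,0,0,0,0,0,0,0,0,0,0,0,0,0,0,0,0,0,0,0,0,0,0,0,0,0,0,0,0,0,0,0,0,0,0]' 28
python3 - <<'E'
from h import *
from plant import robot, read_camera
s=robot.read_state();S=np.array([.676,.1138,0]);U=np.array([[.752,.659,0],[-.659,.752,0],[0,0,1]])
p=U@(s["tool_pos"]-S)*1e3;print(p,"front tip",p[0]+s["opening"]*500,"back",p[0]-s["opening"]*500)
c0=dict(np.load("t5.npz"));c=read_camera("top")
for k in(c0,c): print([(b[0],b[1][4]) for b in blobs(k["image"][215:265,240:290],(0,150,60),(5,255,255),8)])
c0=dict(np.load("s4.npz"));c=read_camera("scene")
for k in(c0,c): print([(b[0],b[1]) for b in blobs(k["image"][145:195,250:300],(0,150,60),(5,255,255),8)])
cv2.imwrite("pics/sq.png",np.hstack([cv2.resize(k["image"][y:y+75,x:x+66],None,fx=6,fy=6,interpolation=cv2.INTER_CUBIC) for k,x,y in((read_camera("top"),225,195),(c,240,145))]))
E
python3 -m inch '[0,0,0,0,0,0,0,0,0,0,0,0,0,0,0,0,0,0,0,0,0,0,0,0,0,0,0,0,0,0,0,0,0,0,0,0,0,0,0,0]' 28
```

```text
t: 16.58
tool_pos: [0.4855, -0.0555, 0.1625]
orientation: [1.294, 2.854, 0.013]
force: [15.8, 14.2, -0.4]
opening: 0.0496
gripper_force: 26.0
[-254.80145518   -1.73695499  162.46961845] front tip -230.0135072153513 back -279.58940314530633
[(array([20.6, 22.9]), 126)]
[]
[(array([24.6, 16.2]), [20, 13, 9, 6, 35]), (array([22.4, 29. ]), [18, 21, 10, 18, 132])]
[(array([22.7, 26.8]), [18, 13, 11, 25, 156])]
t: 17.4
tool_pos: [0.4855, -0.0555, 0.1625]
orientation: [1.294, 2.854, 0.013]
force: [15.6, 12.9, -2.1]
opening: 0.0492
gripper_force: 26.0
```

View pics/sq.png

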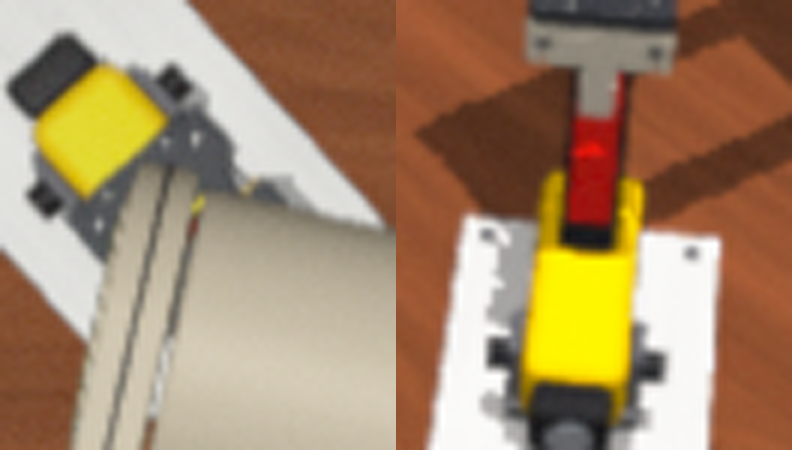

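The scene view shows the finger on the trigger at (597,90) with the trigger pressed in. The tip stayed at -230 mm when I raised the grip force, which matches the stop. I'll release and retreat.

```bash
python3 -m inch '[0,0,0,0,0,0,0,0,0,0,0,0,0,0,100,0,0,0,0,100,0,0,0,0,100,1,1,0,0,100,1,1,0,0,100,1,1,30,0,100,1,1,60,0,100,1,1,90,0,100]'
python3 -m inch '[-20,-30,20,0,100,-40,-60,40,0,100,-60,-90,40,0,100,-60,-120,40,0,100,-60,-150,40,0,100,-60,-150,40,0,100,-60,-150,40,0,100,-60,-150,40,0,100]'
python3 - <<'E'
from h import *
from plant import robot, read_camera
S=np.array([.676,.1138]);ux=np.array([.752,.659]);uy=np.array([-.659,.752])
c0=dict(np.load("scene0.npz"));c=read_camera("scene")
for k in(c0,c): print([(b[0],b[1]) for b in blobs(k["image"][145:195,250:300],(0,150,60),(5,255,255),8)])
c=read_camera("top");np.savez("t9.npz",**c)
for ce,st,r in blobs(c["image"],(100,120,60),(125,255,255))+blobs(c["image"],(0,190,120),(5,255,255)):
    d=ray(c,ce,.042)[:2]-S
    if abs(d@uy)<.12 : print(ce,st[4],d@ux*1e3,d@uy*1e3)
print(robot.read_state()["force"])
E
```

```text
t: 18.23
tool_pos: [0.4816, -0.0571, 0.2511]
orientation: [-1.299, -2.859, 0.001]
force: [0.2, -0.9, 0.5]
opening: 0.0924
gripper_force: 0.0
t: 18.9
tool_pos: [0.4221, -0.207, 0.2902]
orientation: [-1.3, -2.86, -0.001]
force: [0.4, 0.7, 0.5]
opening: 0.093
gripper_force: 0.0
[(array([22.7, 24.1]), [18, 12, 11, 26, 216])]
[(array([22.7, 24.1]), [18, 12, 11, 26, 214])]
[221.2 175.8] 96 -2.102394954870691 -37.10468687727665
[203.4 191.5] 91 -1.932507687337528 32.95824737757955
[192.2 199.9] 32 1.4663991092132533 73.89602846715363
[260.4 237.8] 113 -215.69554562087396 -0.8845016822534137
[-0.45707959  0.57769036  0.0778584 ]
```

```bash
python3 -c "
from plant import job
print(job.close_job())"
```

```text
the job is handed in; nothing more can be done
None
```

I handed the job in, but it returned no verdict: by my measurements the block is clamped square with its copper face to the nose, the trigger was held home about 2 s and sprang back, and the arm is clear.

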